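Zero the batch counter

TASK

Set the batch counter back to its zero for the next baking: with a fingertip, flick its star wheel round by the edge, anticlockwise as seen from above, one click at a time, until the one tall rib has clicked into place at the pointer, and do not run past it. Work gently and grasp nothing: the counter stays standing where it is, and the things round it are left alone.

Things in the scene. Friction and masses are not known exactly. Their poses are not given: they have to be found in the camera images.
- counter: batch counter: loose dark metal base, 155 x 150 x 21 mm, 1.6 kg, on the wooden board over the hob (board top 20 mm above stove top), with a white star wheel on it. Origin: on the board under the axle; x points from axle to pointer block, z up; base spans x -62 to 92, y -75 to 75 mm. Pointer block: x 69 to 91 mm, 34 mm wide, top 61 mm above the board. The -x side (towards the robot) is open.
- axle (a point): centre of the star wheel, 37 mm above the board, at half the height of the ribs; upright axle. A drum of 34 mm radius with 8 upright radial ribs at 45 degree steps, each 6 mm thick, out to 60 mm radius, from 26 to 48 mm above the board (base below: 21 mm). The free gap between two ribs is about 35 mm wide at 54 mm radius.
- pointer (a point): the tip of the small wedge on the pointer block, 61.5 mm from the axle on the counter's +x side, 52 mm above the board
- home_mark (a point): the outer top end of the one tall rib of the wheel, 57 mm from the axle: this rib stands 11 mm higher than the others (top 59 mm above the board) and has an 11 mm radius round boss at its inner end; same white plastic as the rest
- wheel (a joint): angle of the star wheel: 0 with the tall rib at the pointer, growing anticlockwise seen from above; ribs stand at q + k x 45 degrees from the counter's x axis. A spring holds it at clicks every pi/4 (0.785 rad); pushed past half way it snaps to the next click. It starts 2, 3 or 4 clicks short: about -1.57, -2.36 or -3.14. Pushing a rib's outer end over a click takes about 3 N.
- yoghurt: yoghurt pot, 72 mm wide and 71 mm high, standing left of the counter; origin at its foot; leave it alone
- coffee: small jar with a cream cap, 45 mm wide and 92 mm high, standing right of the counter; origin at its foot; leave it alone
- carton: small printed carton, 100 x 58 x 36 mm, lying to the front left of the counter; origin at its underside; leave it alone
- spoon: teaspoon, 137 mm long, lying to the front right of the counter; origin at its underside; leave it alone

How it is judged:
By the outcome, as a careful person would: the job done as asked, in the order asked, and still so for the second after the job is handed in, with the robot touching nothing.
It also fails if it takes over 51 s, if anything falls off the work surface, if the arm or the gripper's body presses on something with over 40 N, if the wrist force passes 120 N, or if a joint passes its speed limit or range.

ROBOT

A 6-joint arm with a two-finger parallel gripper is mounted at the origin on a cart in front of the work surface, level with it; the furniture and walls round the work are solid. World frame = base frame: x ahead of the robot, y to its left, z up, the work surface at z = 0. Lengths are in mm, angles in rad, forces in N, time in s.
With the tool pointing down it reaches from about 275 to 1000 mm from the base axis. Payload 8.4 kg.
Tool frame: the origin (TCP) lies at the centre of the arm's flange, where the gripper is bolted on; the fingertips stand 173 mm ahead of it and the grasp point (between the pads) lies 155 mm ahead of it (r.nose_length is the distance from the TCP to the fingertips, in mm); z points along the fingers, y is the direction in which the jaws open and shut (so a half turn about z gives the same grasp; the last joint's range is limited). The gripper opens to 85 mm and grips with 20 to 120 N. Pads are 22 mm wide; open, the fingers measure 114 mm over their backs; the gripper's body (76 mm by 85 mm) begins 54 mm behind the grasp point. The pads swing forward as they close: fully open they stand 13 mm farther back than shut.
Start: joints at [1.173, 0.353, 1.633, -0, 1.155, -0.002], TCP at [240.966, 576.684, 404.681] pointing down, gripper open.
Joint ranges: [-2.63, 2.63], [-0.92, 2.1], [0.06, 2.66], [-1.3, 4.44], [0, 2.69], [-3.02, 3.02]. Speed limits (rad/s): [2.22, 2.22, 2.79, 3.14, 3.14, 3.14].

INTERFACE

Orientations are given as [roll, pitch, yaw] about the fixed x, y, z axes, in that order (R = Rz(yaw) Ry(pitch) Rx(roll)).
In Python, from rig import r, grab_frame, workorder gives the robot as it stands.
- The arm moves only by the tool carry_out, never from a script. Its argument "steps" is a list that holds one entry, the list of rows, each a list of 5 numbers: the opening in per cent of the stroke, from 0 (shut) to 100 (fully open), then the shift along the tool's x, y, z in m, then the turn about the tool's z in degrees. In form: [[[jaw, x, y, z, spin], ...]]. A call has 1 to 8 rows; each row is the pose to reach, as a shift and turn from the pose measured when the call began, along the tool's axes at that moment; what a row does not reach only later rows make up. A row lasts 1/10 s, in which the tool goes at most 50 mm and 8.59 degrees, less where a joint would pass 70% of its speed; a pose out of reach is approached as far as the arm can. A call with a gripper value outside its range is refused whole. The fingers move at their own pace and stop on an object; "squeeze" is the grip in N (left out, the last holds). Time passes only in rows, so rows that repeat a pose let the fingers close. It gives the time, the measured TCP pose, the force and the opening at its end, in the units of the state.
- r.sense(): the state, without advancing time (a new reading comes with each control period).
- grab_frame(name): name is "side" or "top"; returns a dict with "image" (384x512x3 uint8, red, green, blue), "intrinsics" (3x3 intrinsics, pixels), "eye" and "rotation" of the camera in the world. Camera axes: x right, y up, looking along -z (the intrinsics and any distortion apply to the point x, -y, -z); pixel columns grow to the right and rows downward; lengths in mm; the calibration is good to about 2 mm. A picture is of the moment at which its call begins. There is no depth.
- workorder.sign_off(): hands the job in, once; it reports no verdict.
The state is a dict: "clock": time; "qpos": joint angles; "qvel": joint speeds; "joint_efforts": joint torques, N m; "eef_pos": TCP position; "tcp_rot": TCP orientation; "contact_force": force on the tool from outside, world axes, zero at the start; "wrist_torque": the same for the moment, N m; "opening": opening from 0.0 (shut) to 1.0 (fully open).
Only numpy, scipy, OpenCV 4.12 (cv2) and the standard library are available. Lean on these libraries where they do the work, as an engineer would, in place of code of your own. Each camera call takes 0.05 s, during which the arm holds its last target.

## Working session

There is one attempt and no reset: what is moved stays moved. The work goes in short steps, Python scripts to look and compute and a tool call to move; the robot and the scene stay as the last step left them, time stands still between calls to the robot, and variables do not carry over. Pictures are saved under pics/ and viewed, and the job is handed in when it is done.

Besides the shell and the picture viewer there is one more tool, called after "Emit:" as name(argument=value, ...), one argument or row to a line, values as JSON. carry_out: Moves the arm, as the interface text tells. Its arguments: {"type":"object","properties":{"steps":{"type":"array","items":{"type":"array","items":{"type":"array","items":{"type":"number"}}}},"squeeze":{"type":"number"}},"required":["steps"]}

```bash
mkdir -p pics; ls; python3 - <<'E'
from rig import r, grab_frame
import cv2
s=r.sense(); print(s)
for n in("side","top"):
    f=grab_frame(n); cv2.imwrite(f"pics/{n}0.png",f["image"][:,:,::-1]); print(n,f["intrinsics"],f["eye"],f["rotation"],[k for k in f])
print(r.nose_length)
E
```

```text
pics
{'clock': 0.0, 'qpos': array([ 1.17262368e+00,  3.53647293e-01,  1.63412276e+00, -1.67783551e-05,
        1.15515880e+00, -2.42367296e-03]), 'qvel': array([ 2.35837947e-03, -3.37742966e-04,  1.28263910e-03,  3.54970981e-04,
        7.65995241e-05, -1.35325434e-03]), 'joint_efforts': array([ 2.06804078e-03, -6.05237246e+01, -3.42077780e+01,  4.07385814e-04,
        9.13798925e-03, -2.49774388e-05]), 'eef_pos': array([240.86648963, 576.47979829, 403.96690863]), 'tcp_rot': array([-3.14025642e+00,  1.21022152e-05,  2.74585047e+00]), 'contact_force': array([ 0.47148768,  0.11700746, -0.67584621]), 'wrist_torque': array([-0.00450048, -0.00589177, -0.02641686]), 'opening': 1.0011597686276739}
side [[376.71478252   0.         255.17284996]
 [  0.         376.71478252 195.56662285]
 [  0.           0.           1.        ]] [553.39004195 671.53802251 505.06393547] [1.06845815 0.02401601 3.09303985] ['image', 'intrinsics', 'eye', 'rotation']
top [[477.29046337   0.         253.4379969 ]
 [  0.         477.29046337 196.3386459 ]
 [  0.           0.           1.        ]] [ 337.39824723  -61.04874965 1024.5185561 ] [ 0.22072625 -0.00171101 -1.54631844] ['image', 'intrinsics', 'eye', 'rotation']
173.4
```

View pics/side0.png

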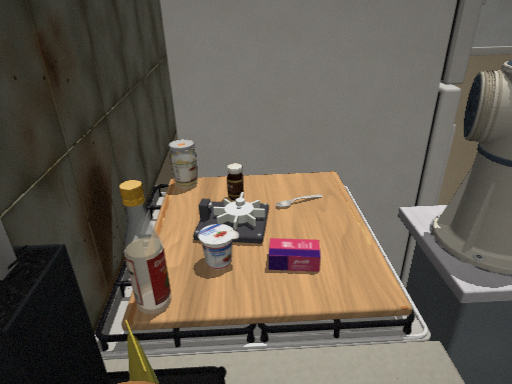

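View pics/top0.png

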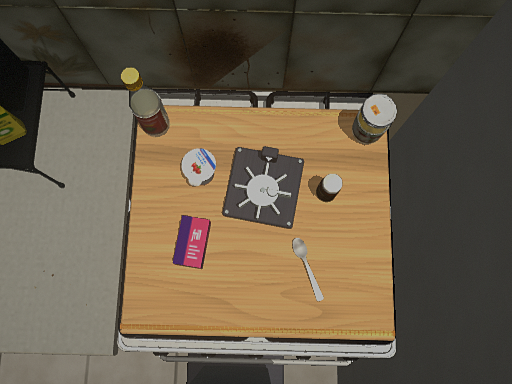

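```bash
cat > h.py <<'E'
import numpy as np, cv2
from scipy.spatial.transform import Rotation as Ro
def R(f): return Ro.from_euler('xyz',f["rotation"]).as_matrix()
def pix(f,P):
    p=R(f).T@(np.asarray(P,float)-f["eye"]); K=f["intrinsics"]
    return np.array([K[0,2]+K[0,0]*p[0]/-p[2], K[1,2]+K[1,1]*(-p[1])/-p[2]])
def ray(f,u,v,z):
    K=f["intrinsics"]; d=R(f)@np.array([(u-K[0,2])/K[0,0],-(v-K[1,2])/K[1,1],-1])
    t=(z-f["eye"][2])/d[2]; return f["eye"]+t*d
E
python3 - <<'E'
from rig import r, grab_frame
from h import *
f=grab_frame("top"); im=f["image"][:,:,::-1]
cv2.imwrite("pics/topz.png",cv2.resize(im[135:240,205:325],None,fx=6,fy=5.7,interpolation=cv2.INTER_CUBIC)[:600])
g=grab_frame("side"); im2=g["image"][:,:,::-1]
cv2.imwrite("pics/sidez.png",cv2.resize(im2[160:280,190:330],None,fx=5,fy=5,interpolation=cv2.INTER_CUBIC))
# base dark mask contour
hsv=cv2.cvtColor(im,cv2.COLOR_BGR2HSV)
m=np.zeros(im.shape[:2],np.uint8); m[135:240,215:312]=(hsv[135:240,215:312,2]<110)*255
w=(hsv[...,1]<60)&(hsv[...,2]>140); w=w.astype(np.uint8)*255; w2=np.zeros_like(w); w2[155:225,228:298]=w[155:225,228:298]
cs,_=cv2.findContours(m,cv2.RETR_EXTERNAL,cv2.CHAIN_APPROX_NONE); c=max(cs,key=cv2.contourArea)
print("base",cv2.minAreaRect(c),[ray(f,u,v,41)[:2].round(1) for u,v in cv2.boxPoints(cv2.minAreaRect(c))])
cs,_=cv2.findContours(w2,cv2.RETR_EXTERNAL,cv2.CHAIN_APPROX_NONE); c=max(cs,key=cv2.contourArea)
(u,v),rad=cv2.minEnclosingCircle(c); print("wheel",u,v,rad, ray(f,u,v,68))
print(ray(f,263,190,68),ray(f,270,155,79))
E
```

```text
base ((263.07769775390625, 184.49571228027344), (72.47962951660156, 76.63426971435547), 10.885526657104492) [array([515.7,  11.1]), array([682.2, -13.7]), array([ 655. , -168.1]), array([ 490.5, -138. ])]
wheel 262.419677734375 190.37823486328125 28.1518611907959 [565.03821464 -75.61802436  68.        ]
[565.86862624 -76.79691783  68.        ] [638.08407493 -89.60967049  79.        ]
```

View pics/topz.png

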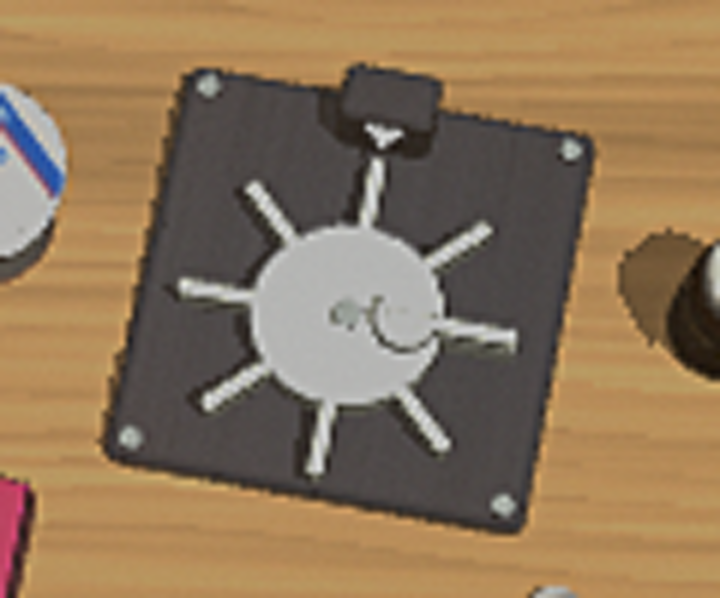

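View pics/sidez.png

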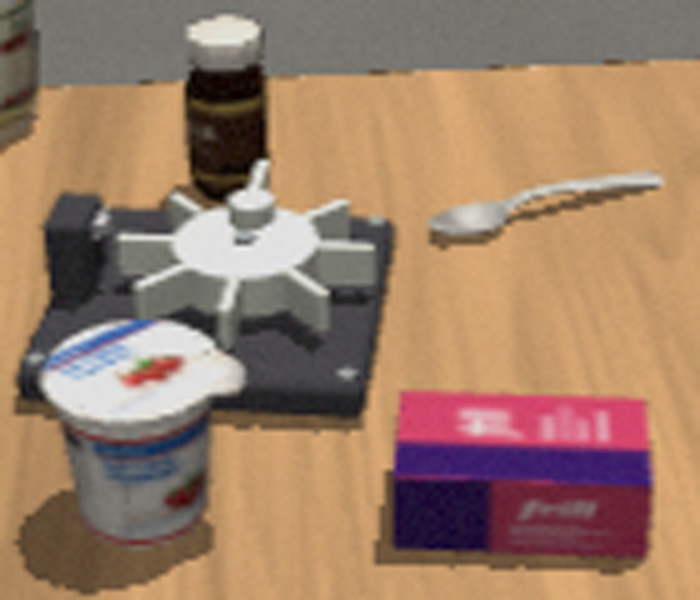

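```bash
python3 - <<'E'
from rig import r, grab_frame
from h import *
f=grab_frame("top"); g=grab_frame("side")
T=lambda x,y:(x/6+205-.4,y/5.7+135-.4)
sc=[(209,86),(571,150),(130,437),(503,505)]
P=[ray(f,*T(*s),42)[:2] for s in sc]; print(np.round(P,1))
d=[P[0]-P[2],P[1]-P[3],P[0]-P[1],P[2]-P[3]]
print([ (np.linalg.norm(k).round(1),np.degrees(np.arctan2(k[1],k[0])).round(2)) for k in d])
yaw=np.mean([np.arctan2(d[0][1],d[0][0]),np.arctan2(d[1][1],d[1][0]),np.arctan2(d[2][1],d[2][0])-np.pi/2,np.arctan2(d[3][1],d[3][0])-np.pi/2])
c=np.mean(P,0); X=np.array([np.cos(yaw),np.sin(yaw)])
print("yaw",np.degrees(yaw),"axle from base",c-15*X)
tips=[(378,158),(489,230),(515,338),(444,448),(316,472),(207,405),(180,288),(249,186)]
zs=[68,68,79,68,68,68,68,68]
Q=np.array([ray(f,*T(*t),z)[:2] for t,z in zip(tips,zs)])
# circle centre from opposite pairs w/out tall rib
print("centre",[((Q[i]+Q[i+4])/2).round(1) for i in range(4)], [np.linalg.norm(Q[i]-Q[i+4]).round(1) for i in range(4)])
C=np.mean([(Q[i]+Q[i+4])/2 for i in (0,1,3)],0)
print("angles",[(np.degrees(np.arctan2(*(q-C)[::-1])-yaw)%360).round(1) for q in Q])
print("pointer",ray(f,*T(382,138),72))
# triangulate with side view: rib tips near viewer
S=lambda x,y:(x/5+190-.4,y/5+160-.4)
for nm,s,z in [("rib side tip left(pointer)",(120,236),68),("rib",(374,245),68),("tall",(262,165),79),("rib yogh",(228,282),68)]:
    print(nm,ray(g,*S(*s),z).round(1), "top says pix->", )
print(Q.round(1))
E
```

```text
[[ 660.2  -24.6]
 [ 638.2 -154.8]
 [ 524.4   -1.2]
 [ 502.3 -131.6]]
[(np.float64(137.8), np.float64(-9.78)), (np.float64(137.8), np.float64(-9.68)), (np.float64(132.0), np.float64(80.41)), (np.float64(132.3), np.float64(80.39))]
yaw -9.661922945674402 axle from base [566.47408782 -75.55041969]
centre [array([566.9, -75.7]), array([565.5, -76.3]), array([565.6, -75.3]), array([565.9, -75.1])] [np.float64(118.7), np.float64(116.9), np.float64(116.0), np.float64(117.9)]
angles [np.float64(0.6), np.float64(314.0), np.float64(270.1), np.float64(224.8), np.float64(180.4), np.float64(135.7), np.float64(91.1), np.float64(46.0)]
pointer [631.92823874 -86.35293316  72.        ]
rib side tip left(pointer) [623.1 -79.1  68. ] top says pix->
rib [507.4 -60.7  68. ] top says pix->
tall [ 556.6 -121.5   79. ] top says pix->
rib yogh [573.6 -34.7  68. ] top says pix->
[[ 625.5  -85.2]
 [ 599.2 -124.1]
 [ 556.5 -132.5]
 [ 518.1 -109.6]
 [ 508.3  -66.3]
 [ 531.8  -28.6]
 [ 574.8  -18. ]
 [ 613.7  -40.6]]
```

Emit:
carry_out(
  steps=[
    [[0,-0.03,-0.029,0,6],[0,-0.06,-0.058,0,12],[0,-0.09,-0.087,0,18],[0,-0.12,-0.116,0,24],[0,-0.15,-0.145,0,30],[0,-0.18,-0.174,0,36],[0,-0.21,-0.203,0,42],[0,-0.24,-0.232,0,48]],
  ],
  squeeze=20,
)

```text
clock: 1.1
eef_pos: [373.2, 268.5, 404.7]
tcp_rot: [3.141, 0.0, 1.904]
contact_force: [0.1, -0.4, 0.3]
opening: 0.001
```

Emit:
carry_out(
  steps=[
    [[0,-0.043,0.004,0.01,6.5],[0,-0.086,0.008,0.02,13],[0,-0.129,0.012,0.03,19.5],[0,-0.172,0.016,0.045,26],[0,-0.215,0.02,0.06,32.5],[0,-0.258,0.023,0.08,39],[0,-0.3,0.027,0.1,45.5],[0,-0.34,0.031,0.12,51.3]],
  ],
)

```text
clock: 1.9
eef_pos: [514.4, -44.7, 284.2]
tcp_rot: [3.141, -0.0, 1.004]
contact_force: [-0.1, 0.2, 0.5]
opening: -0.001
```

```bash
cat > look.py <<'E'
import sys
from rig import r, grab_frame
from h import *
n=sys.argv[1]
s=r.sense(); print(s["clock"],s["eef_pos"].round(1),np.degrees(s["tcp_rot"]).round(2),s["contact_force"].round(2))
p=s["eef_pos"].copy(); tip=p-[0,0,173.4]
f=grab_frame("top"); g=grab_frame("side")
print("tip z",tip[2],"tip pix top",pix(f,tip),"side",pix(g,tip))
rel=tip[:2]-[566,-75.7]; print("tip r",np.hypot(*rel),"ang rel counter",(np.degrees(np.arctan2(rel[1],rel[0]))+9.7)%360)
a=cv2.resize(f["image"][130:245,200:330,::-1],None,fx=5,fy=5,interpolation=cv2.INTER_CUBIC)
b=cv2.resize(g["image"][150:270,185:325,::-1],None,fx=5,fy=5,interpolation=cv2.INTER_CUBIC)
cv2.imwrite(f"pics/{n}_t.png",a); cv2.imwrite(f"pics/{n}_s.png",b)
E
python3 look.py a1
```

```text
1.9 [514.4 -44.7 284.2] [ 1.7994e+02 -2.0000e-02  5.7510e+01] [-0.11  0.23  0.5 ]
tip z 110.83246063684956 tip pix top [246.44746877 210.20899759] side [261.47879493 195.56916044]
tip r 60.26265123631003 ang rel counter 158.68671362107995
```

View pics/a1_s.png

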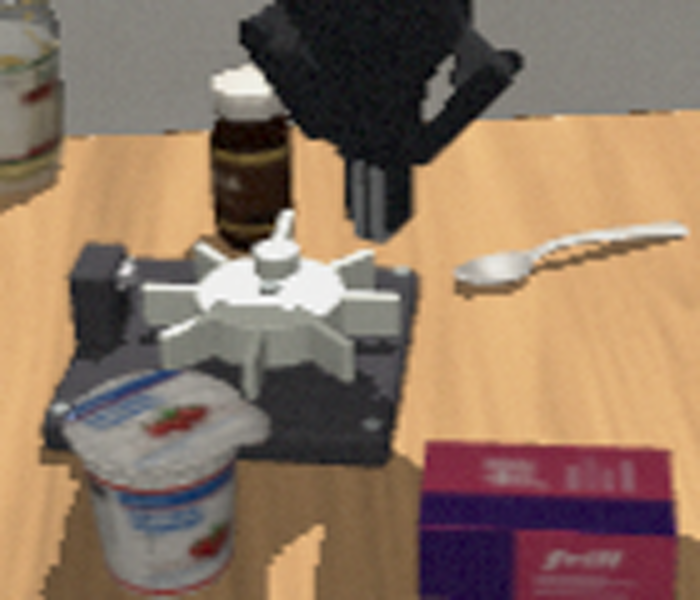

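View pics/a1_t.png

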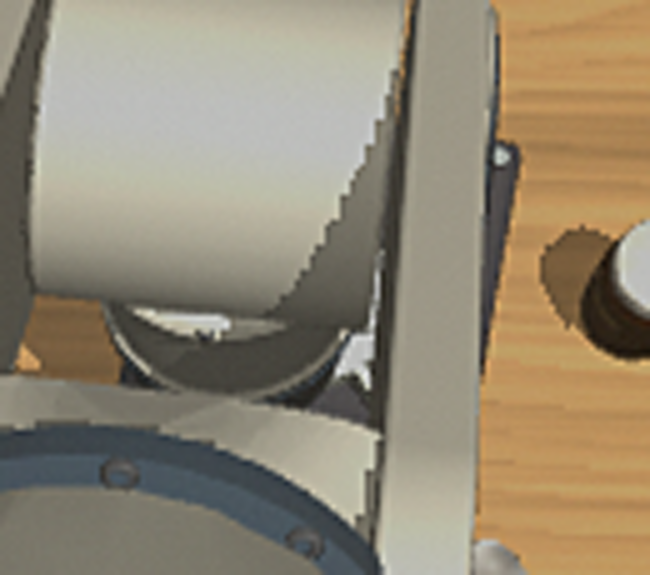

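Emit:
carry_out(
  steps=[
    [[0,0.001,-0.002,0.01,0],[0,0.001,-0.002,0.02,0],[0,0.001,-0.002,0.03,0],[0,0.001,-0.002,0.035,0],[0,0.001,-0.002,0.035,0]],
  ],
)

```text
clock: 2.5
eef_pos: [513.0, -43.6, 247.0]
tcp_rot: [-3.14, 0.002, 1.003]
contact_force: [-0.1, -0.0, 0.2]
opening: 0.004
```

```bash
python3 look.py a2
```

```text
2.5 [513.  -43.6 247. ] [-1.7989e+02  1.2000e-01  5.7490e+01] [-0.08 -0.03  0.25]
tip z 73.56615910373483 tip pix top [246.12409466 214.33958258] side [262.36818712 210.50334681]
tip r 61.94757083632027 ang rel counter 158.44952868464944
```

View pics/a2_s.png

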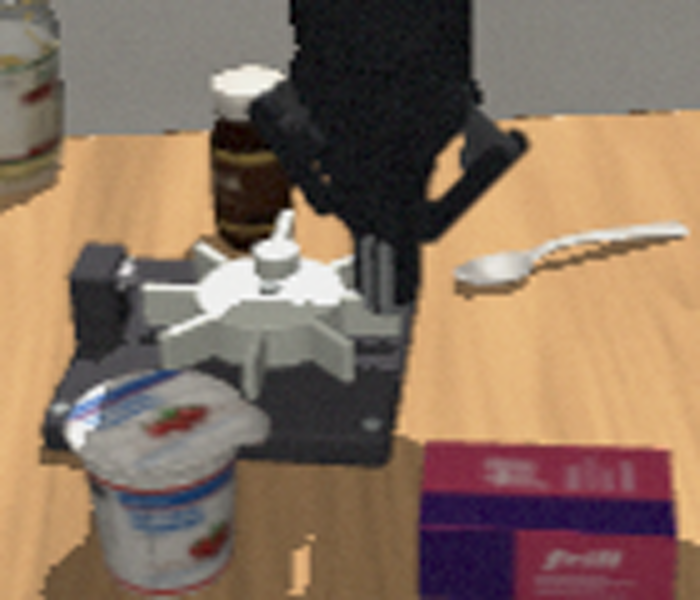

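```bash
python3 - <<'E'
from rig import grab_frame
from h import *
g=grab_frame("side")
np.savez("side.npz",K=g["intrinsics"],eye=g["eye"],rot=g["rotation"])
A=np.array([566,-75.7]);y=np.radians(-9.7)
for a in (180,135,90,45,0):
    t=y+np.radians(a); p=A+60*np.array([np.cos(t),np.sin(t)])
    print(a,((pix(g,[*p,68])-[185,150])*5).round(0),((pix(g,[*p,46])-[185,150])*5).round(0))
print("tall",((pix(g,[*(A+57*np.array([np.cos(y-np.pi/2),np.sin(y-np.pi/2)])),79])-[185,150])*5).round(0))
E
```

```text
180 [397. 287.] [398. 329.]
135 [348. 335.] [349. 377.]
90 [245. 352.] [248. 395.]
45 [157. 327.] [161. 369.]
0 [139. 277.] [143. 317.]
tall [285. 203.]
```

```bash
python3 - <<'E'
from rig import grab_frame, r
from h import *
g=grab_frame("side"); s=r.sense()
Rm=Ro.from_euler('xyz',s["tcp_rot"]).as_matrix()
im=cv2.resize(g["image"][190:235,235:290,::-1],None,fx=12,fy=12,interpolation=cv2.INTER_CUBIC)
for sx in(-11,11):
  for sy in(-14.5,0,14.5):
    for z,c in((173,(0,0,255)),(150,(0,255,255))):
      p=s["eef_pos"]+Rm@[sx,sy,z]
      q=(pix(g,p)+.5-[235,190])*12; cv2.circle(im,tuple(int(v) for v in q),3,c,-1)
A=np.array([566,-75.7]);y=np.radians(-9.7)
for a in (180,135):
  for rr in (34,60):
    t=y+np.radians(a); p=A+rr*np.array([np.cos(t),np.sin(t)])
    q=(pix(g,[*p,68])+.5-[235,190])*12; cv2.circle(im,tuple(int(v) for v in q),3,(0,255,0),-1)
cv2.imwrite("pics/a3.png",im)
E
```

```text
(no output)
```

View pics/a3.png

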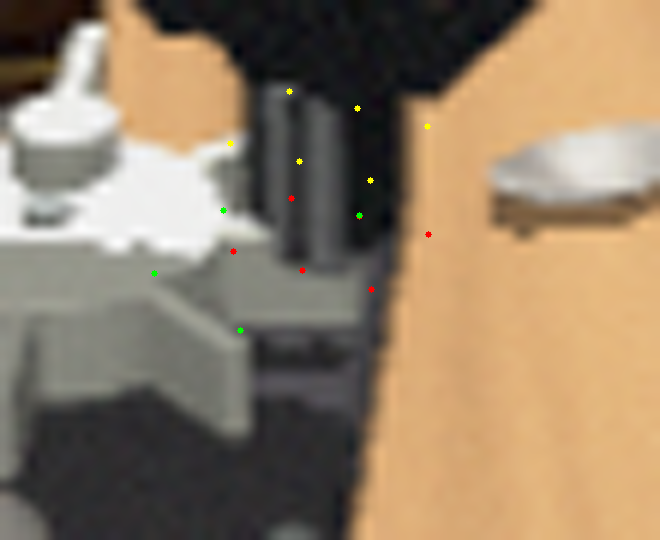

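Emit:
carry_out(
  steps=[
    [[0,0.001,0.006,0,0],[0,0.001,0.006,0.006,0],[0,0.001,0.006,0.012,0],[0,0.001,0.006,0.018,0],[0,0.001,0.006,0.021,0],[0,0.001,0.006,0.021,0]],
  ],
)

```text
clock: 3.3
eef_pos: [518.9, -46.5, 226.3]
tcp_rot: [-3.14, 0.002, 1.003]
contact_force: [1.1, 0.1, -0.9]
opening: -0.004
```

```bash
python3 look.py a4
```

```text
3.3 [518.9 -46.5 226.3] [-1.7992e+02  1.0000e-01  5.7440e+01] [ 1.08  0.1  -0.93]
tip z 52.94054570594602 tip pix top [247.73105374 213.4027099 ] side [259.82046321 217.81794206]
tip r 55.43969422368209 ang rel counter 157.86062063880854
```

View pics/a4_s.png

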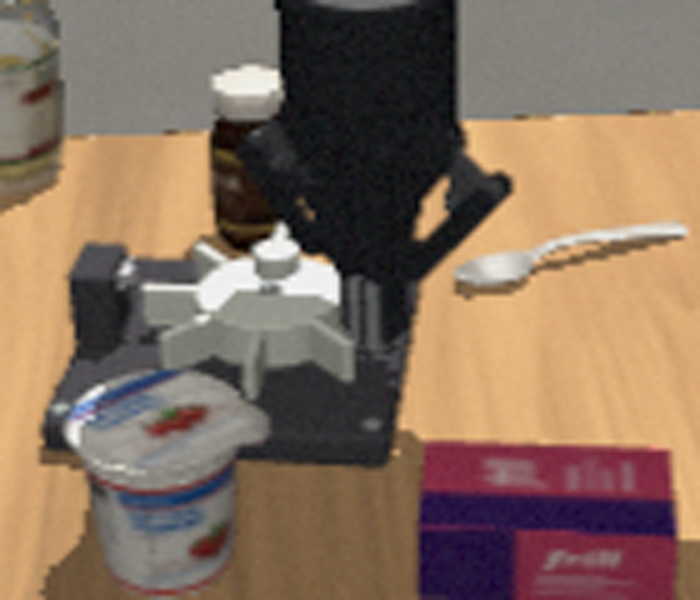

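Emit:
carry_out(
  steps=[
    [[0,-0.003,0,0,-3],[0,-0.006,0,0,-6],[0,-0.009,0.001,0,-9],[0,-0.0115,0.001,0,-12],[0,-0.0145,0.002,0,-15],[0,-0.017,0.003,0,-18],[0,-0.02,0.004,0,-21],[0,-0.0225,0.005,0,-24]],
  ],
)

```text
clock: 4.2
eef_pos: [511.5, -68.1, 227.3]
tcp_rot: [-3.142, 0.001, 1.424]
contact_force: [0.6, 0.7, -1.0]
opening: -0.002
```

```bash
python3 look.py a5
```

```text
4.2 [511.5 -68.1 227.3] [-1.800e+02  4.000e-02  8.157e+01] [ 0.6   0.71 -0.97]
tip z 53.884877485074924 tip pix top [258.1239683  217.08286105] side [262.45043831 212.31304996]
tip r 54.98724156504852 ang rel counter 181.77849645079417
```

View pics/a5_s.png

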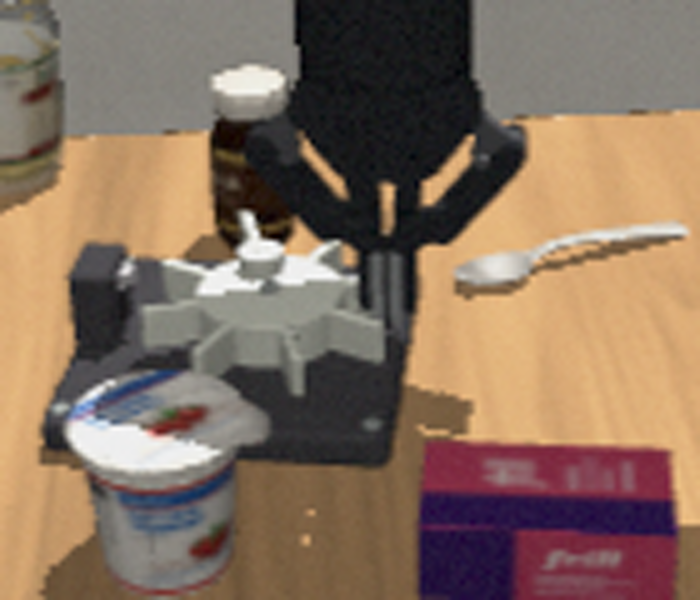

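Emit:
carry_out(
  steps=[
    [[0,-0.003,0,0,-3],[0,-0.006,0,0,-6],[0,-0.009,0.001,0,-9],[0,-0.0115,0.001,0,-12],[0,-0.0145,0.002,0,-15],[0,-0.017,0.003,0,-18],[0,-0.02,0.004,0,-21],[0,-0.02,0.004,0,-21]],
  ],
)

```text
clock: 5.1
eef_pos: [512.6, -88.8, 227.4]
tcp_rot: [-3.141, 0.001, 1.788]
contact_force: [0.3, -0.4, 0.2]
opening: 0.003
```

```bash
python3 look.py a6
```

```text
5.1 [512.6 -88.8 227.4] [-1.7998e+02  6.0000e-02  1.0242e+02] [ 0.32 -0.42  0.2 ]
tip z 54.03106199173038 tip pix top [268.16824482 216.82022555] side [261.43108666 207.7026758 ]
tip r 55.015905855932395 ang rel counter 203.5129038258918
```

View pics/a6_s.png

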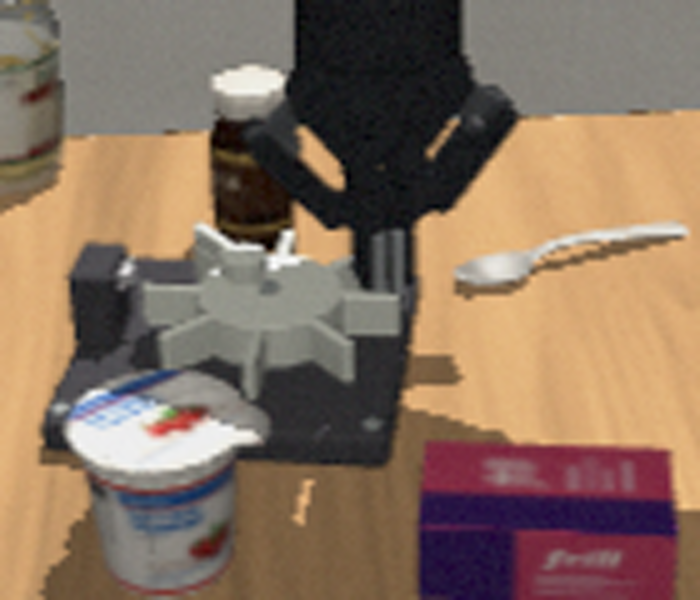

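Emit:
carry_out(
  steps=[
    [[0,0,0,-0.012,0],[0,0,0,-0.025,0],[0,0,0,-0.038,0],[0,0.01,0.004,-0.038,8],[0,0.018,0.006,-0.038,16],[0,0.026,0.009,-0.038,24],[0,0.033,0.013,-0.038,32],[0,0.037,0.015,-0.038,40]],
  ],
)

```text
clock: 6.0
eef_pos: [519.6, -48.7, 266.7]
tcp_rot: [3.14, 0.0, 1.082]
contact_force: [-0.8, 0.1, 0.0]
opening: -0.0
```

```bash
python3 look.py a7
```

```text
6.0 [519.6 -48.7 266.7] [1.7991e+02 2.0000e-02 6.2000e+01] [-0.79  0.07  0.03]
tip z 93.33733550914351 tip pix top [248.66167041 209.34525619] side [259.11448081 201.75219264]
tip r 53.69341023610024 ang rel counter 159.4947775355636
```

View pics/a7_s.png

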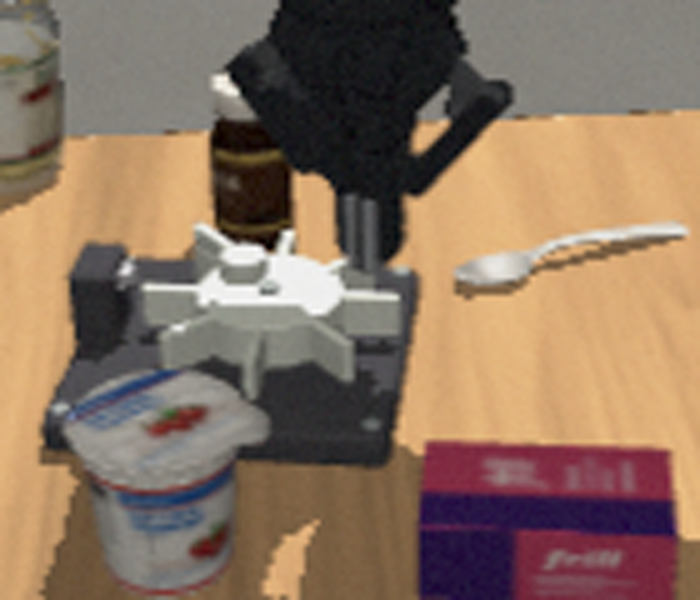

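Emit:
carry_out(
  steps=[
    [[0,0.0015,-0.0015,0,4.6],[0,0.0015,-0.0015,0.008,4.6],[0,0.0015,-0.0015,0.016,4.6],[0,0.0015,-0.0015,0.024,4.6],[0,0.0015,-0.0015,0.03,4.6],[0,0.0015,-0.0015,0.036,4.6],[0,0.0015,-0.0015,0.04,4.6],[0,0.0015,-0.0015,0.04,4.6]],
  ],
)

```text
clock: 6.9
eef_pos: [518.8, -46.8, 225.9]
tcp_rot: [3.141, 0.001, 1.006]
contact_force: [-0.0, -1.4, -1.1]
opening: -0.001
```

```bash
python3 look.py a8
```

```text
6.9 [518.8 -46.8 225.9] [1.7997e+02 4.0000e-02 5.7640e+01] [-0.01 -1.41 -1.06]
tip z 52.451237179657795 tip pix top [247.88765549 213.51682872] side [259.87824735 217.92295984]
tip r 55.389765687997695 ang rel counter 158.22150279958439
```

View pics/a8_s.png

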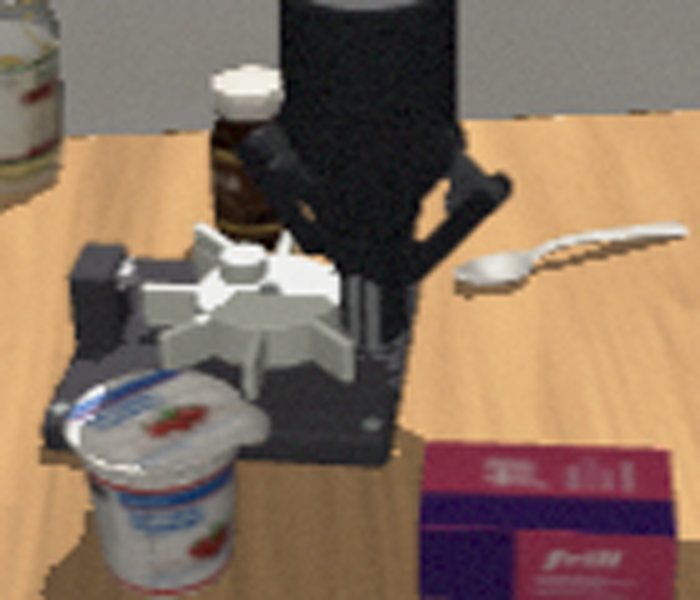

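The finger is back in the same gap and the wheel is one click short of zero. I'll repeat the same push.

Emit:
carry_out(
  steps=[
    [[0,-0.003,0,0,-3],[0,-0.006,0,0,-6],[0,-0.009,0.001,0,-9],[0,-0.0115,0.001,0,-12],[0,-0.0145,0.002,0,-15],[0,-0.017,0.003,0,-18],[0,-0.02,0.004,0,-21],[0,-0.0225,0.005,0,-24]],
  ],
)

```text
clock: 7.8
eef_pos: [511.5, -68.5, 227.0]
tcp_rot: [3.139, 0.001, 1.427]
contact_force: [0.8, 1.5, -0.4]
opening: -0.003
```

Emit:
carry_out(
  steps=[
    [[0,-0.003,0,0,-3],[0,-0.006,0,0,-6],[0,-0.009,0.001,0,-9],[0,-0.0115,0.001,0,-12],[0,-0.0145,0.002,0,-15],[0,-0.017,0.003,0,-18],[0,-0.02,0.004,0,-21],[0,-0.02,0.004,0,-21]],
  ],
)

```text
clock: 8.6
eef_pos: [512.8, -89.1, 227.4]
tcp_rot: [3.139, 0.002, 1.794]
contact_force: [0.2, 0.2, -0.1]
opening: -0.0
```

```bash
python3 look.py a9
```

```text
8.6 [512.8 -89.1 227.4] [1.7984e+02 1.0000e-01 1.0281e+02] [ 0.23  0.23 -0.05]
tip z 53.98682423977729 tip pix top [268.2932571  216.70060246] side [261.3119182  207.66887606]
tip r 54.82027456358639 ang rel counter 203.8376677629295
```

View pics/a9_s.png

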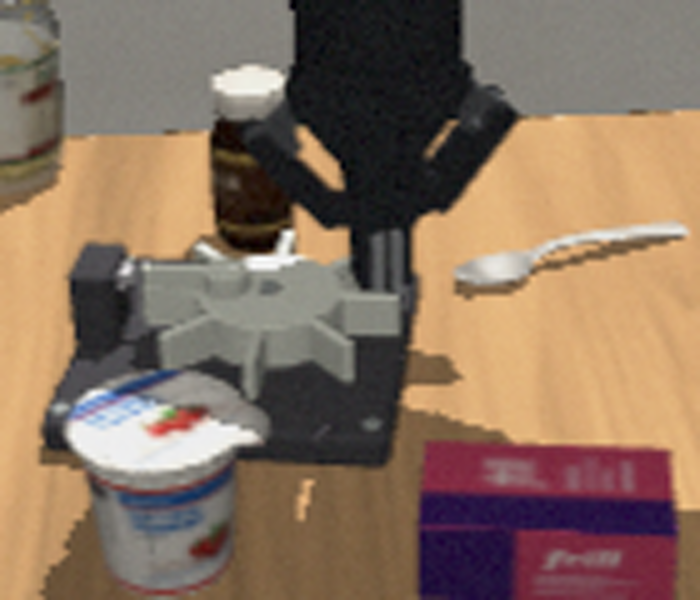

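Emit:
carry_out(
  steps=[
    [[0,0,0,-0.012,0],[0,0,0,-0.03,0],[0,0,0,-0.06,0],[0,0,0,-0.1,0],[0,0,-0.03,-0.13,0],[0,0,-0.07,-0.15,0],[0,0,-0.11,-0.16,0],[0,0,-0.15,-0.16,0]],
  ],
)

```text
clock: 9.5
eef_pos: [364.8, -121.6, 389.0]
tcp_rot: [3.136, 0.003, 1.792]
contact_force: [0.2, -1.3, -0.2]
opening: 0.001
```

Emit:
carry_out(
  steps=[
    [[0,0.04,0,0,0],[0,0.08,0,0,0],[0,0.12,0,0,0],[0,0.16,0,0,0],[0,0.2,0,0,0],[0,0.24,0,0,0],[0,0.28,0,0,0],[0,0.28,0,0,0]],
  ],
)

```text
clock: 10.3
eef_pos: [302.2, 155.1, 389.1]
tcp_rot: [3.134, 0.002, 1.797]
contact_force: [1.0, -0.5, -0.2]
opening: -0.002
```

```bash
python3 look.py b1; python3 - <<'E'
import cv2,numpy as np
from rig import grab_frame
f=grab_frame("top")["image"][:,:,::-1]; o=cv2.imread("pics/top0.png")
d=cv2.absdiff(f,o).max(2); d[:]=(d>40)*255
cv2.imwrite("pics/b1_full.png",f); cv2.imwrite("pics/b1_d.png",d)
E
```

```text
10.3 [302.2 155.1 389.1] [1.7959e+02 1.1000e-01 1.0294e+02] [ 0.96 -0.53 -0.16]
tip z 215.6854397654363 tip pix top [120.25196691 322.12378783] side [401.40146036 192.14733018]
tip r 350.4864989230714 ang rel counter 148.52004205984232
```

View pics/b1_t.png

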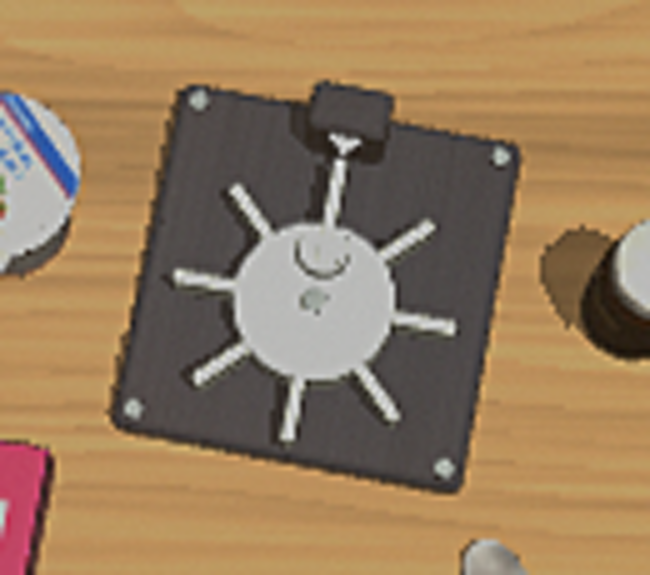

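View pics/b1_s.png

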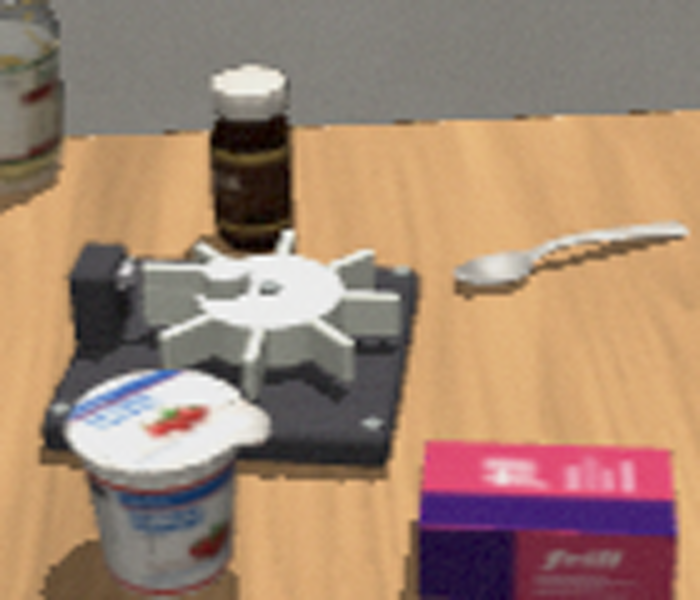

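View pics/b1_d.png

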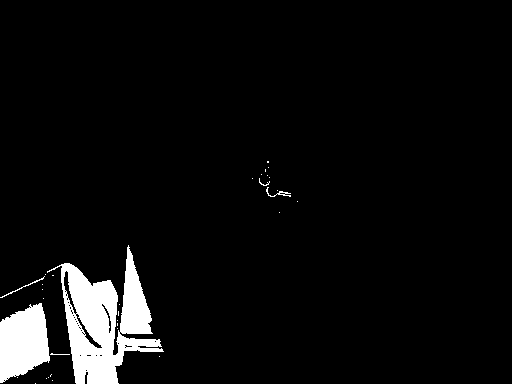

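The top view shows the tall rib and its boss (crop px 325,250) in line with the pointer wedge at (343,145). The side view agrees. The difference image shows change only on the tall rib's old and new places and where the arm now stands. The base, the pot, the jar, the carton and the spoon have not moved.

```bash
python3 -c "
from rig import workorder
print(workorder.sign_off())"
```

```text
the job is handed in; nothing more can be done
None
```

The counter is back at its zero: the tall rib has clicked into place at the pointer, and I handed the job in at about 10.5 s. The wheel stood two clicks short. I closed the gripper, set the fingertip into the gap on the robot's side and swept the rib anticlockwise one click. I then lifted out, went back to the same gap and repeated it for the second click.

- **Wheel:** after I withdrew, both cameras show the tall rib and its boss in line with the pointer, with no overrun.
- **Surroundings:** the before-and-after top pictures differ only at the tall rib's old and new places and where the arm now stands. The counter's base, yoghurt pot, jar, carton and spoon show no movement.
- **Forces:** every force reading stayed below 2 N. I took readings at the end of each move, not during it.
- **Disagreement:** the side view put some rib tips up to about 5 mm from where the top view did. Against the fingertip, the wheel came out only about 1–2 mm off, so it fitted the gap cleanly. No check failed.

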